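# Close the gluing mould on a burnisher and hold it pressed

### The job

The turned wooden burnisher has just been glued: lay it in the cradles of the blue mould half that is bolted to the bench, then fit the loose upper half over it on the two steel dowels, fully home so that the faces meet. Press the two halves together with at least 10 N and finish while still holding them pressed; do not let go. Leave the glue bottle, the water tub and the wax tin where they stand.

Things in the scene. Friction and masses are not known exactly. Their poses are not given: they have to be found in the camera images.
- lower_half: Lower mould half, blue plastic, bolted down. Origin at the centre of its underside, z up, y along its length. Foot plate 80 (x) x 176 (y) x 8 mm, four screw heads; on it two end blocks 80 mm wide, y = 20 to 65 mm either side, flat tops 30 mm above the bench. Between them a finger gap, y -20 to +20 mm, floor at z = 8 mm, open at both sides in x.
- lower_face (a point): Centre of the lower half's mating plane, 30 mm above the bench; axes as the lower half. A trough along y, 34 wide (x), 78 long (y), 14 mm deep, is centred here in the end blocks, cut by the finger gap. The burnisher lies right with its centre about at this point and its length along y, either end first.
- dowel_a (a point): Tip of the steel dowel at x = 0, y = +51 mm of the lower half; its twin stands at y = -51 mm. Each stands upright on an end block's top: 10 mm diameter, 18 mm tall, the top 8 mm tapering to 4 mm diameter.
- upper_half: Loose upper mould half, blue plastic, about 0.25 kg, right way up. Origin at the centre of its underside (mating face), y along its length. Block 80 (x) x 130 (y) x 24 mm; two 13 mm through holes at x = 0, y = +51 and -51 mm; cavity 34 x 78 x 17 mm deep below, for the burnisher. Fits either way round (half a turn). Closed, its underside rests flat on the lower half's tops.
- upper_grip (a point): Grip point of the light wooden bar on top of the upper half (24 mm thick in x, 70 mm long in y, 38 mm tall): 46 mm above the underside, 22 mm above the top of the blue block, 16 mm below the top of the bar; axes as the upper half.
- burnisher_mid (a point): Centre of the burnisher, a turned light-brown wooden tool lying on its side, round, 28 mm in diameter at its thick end (+y) and 24 mm at the other end, 68 mm long along its own y axis, 0.03 kg, centre 14 mm above what it lies on. It may roll about its y axis.
- glue_bottle: White squeeze bottle standing on its red cap, 35 x 47 x 90 mm, origin at the centre of its underside. Leave it alone.
- water_tub: Small translucent round tub, 74 mm wide and 34 mm tall, origin at the centre of its underside. Leave it alone.
- wax_tin: Small round tin with a dark lid, 37 mm wide and 26 mm tall, origin at the centre of its underside. Leave it alone.
There are look-alikes about, which are no part of the job. Leave any pink or red look-alike of the lower_half alone.

How it is judged:
On the way, in this order (a step that is already met when the one before it is completed fails the run):
1. the burnisher lies in the lower half's cradles (x of burnisher_mid in the frame of lower_face between -0.006 and 0.006 m and y of burnisher_mid in the frame of lower_face between -0.009 and 0.009 m and z of burnisher_mid in the frame of lower_face between -0.005 and 0.005 m and angle between the y axis of burnisher_mid and the y axis of lower_face, either way round below 0.15 rad), for 0.2 s.
2. the upper half sits fully home on both dowels over the burnisher (all of step 1 and z of upper_half in the frame of lower_face between -0.002 and 0.002 m and horizontal distance between upper_half and lower_face below 0.004 m and angle between the y axis of upper_half and the y axis of lower_face, either way round below 0.06 rad and angle between upper_half's own z axis and vertical below 0.03 rad), for 0.2 s.
At the end, for the whole second after the job is handed in: Burnisher in the trough (centre within 6 mm across, 9 mm along, 5 mm in height, 0.15 rad); upper half home on the dowels (faces within 2 mm, centres within 4 mm, 0.06 rad turned, 0.03 rad tilted); the robot still presses: more than 8 N between the halves (all of step 2 and contact force between upper_half and lower_half above 8 N); the arm keeps its last pose, push and grip.
It fails at once if the glue bottle is moved more than 30 mm (distance of glue_bottle from where it was at the start of the episode above 0.03 m).
It fails at once if the water tub is moved more than 30 mm (distance of water_tub from where it was at the start of the episode above 0.03 m).
It fails at once if the wax tin is moved more than 30 mm (distance of wax_tin from where it was at the start of the episode above 0.03 m).
It also fails if it takes over 72 s, if anything falls off the work surface, if the arm or the gripper's body presses on something with over 40 N, if the wrist force passes 120 N, or if a joint passes its speed limit or range.

### The arm

A 7-joint arm with a two-finger parallel gripper is mounted at the origin on the work surface; the furniture and walls round the work are solid. World frame = base frame: x ahead of the robot, y to its left, z up, the work surface at z = 0. Lengths are in m, angles in rad, forces in N, time in s.
With the tool pointing down it reaches from about 0.4 to 0.875 m from the base axis. Payload 4.4 kg.
Tool frame: the origin (TCP) lies on the centre line of the jaws, within the pads' length; the fingertips stand arm.tcp_to_tips ahead of it and the grasp point (between the pads) lies 11 mm behind it (arm.tcp_to_tips is the distance from the TCP to the fingertips, in m); z points along the fingers, y is the line along which they close (so a half turn about z gives the same grasp; the last joint's range is limited). The gripper opens to 85 mm and grips with 20 to 120 N. Pads are 22 mm wide; open, the fingers measure 114 mm over their backs; the gripper's body (76 mm by 85 mm) begins 54 mm behind the grasp point. The pads swing forward as they close: fully open they stand 13 mm farther back than shut.
Start: joints at [1.25, 0.628, 0.038, 1.517, -0.027, 0.996, -0.02], TCP at [0.164, -0.629, 0.21] pointing down, gripper open.
Joint ranges: [-3.06, 3.06], [-0.37, 2.12], [-1.25, 1.32], [0.18, 2.47], [-1.1, 4.24], [0.23, 1.98], [-2.94, 2.94]. Speed limits (rad/s): [2.57, 2.57, 3.14, 3.14, 3.14, 3.14, 3.14].

### API

Orientations are given as a 3x3 rotation matrix whose columns are the frame's x, y, z axes.
In Python, from cell import arm gives the robot as it stands.
- The arm moves only by the shell command python3 -m handwheel 'ROWS'. ROWS is JSON, a list that holds one entry, the list of rows, each a list of 7 numbers: the turn, a rotation vector about the tool's x, y, z in degrees, then the shift along the tool's x, y, z in mm, then the opening, from -1 (shut) to 1 (fully open). A call has 1 to 5 rows; each row is the pose to reach, as a shift and turn from the pose commanded when the call began, along the tool's axes at that moment; what a row does not reach only later rows make up. A row lasts 1/8 s, in which the tool goes at most 62.5 mm and 10.7 degrees, less where a joint would pass 70% of its speed; a pose out of reach is approached as far as the arm can. A call with a gripper value outside its range is refused whole. The fingers move at their own pace and stop on an object; the grip force is fixed at half the most. Time passes only in rows, so rows that repeat a pose let the fingers close. It gives the time, the measured TCP pose, the force, the opening and the grip force at its end, in the units of the state.
- arm.get_state(): the state, without advancing time (a new reading comes with each control period).
- arm.capture(name): name is "scene" or "top" or "wrist"; returns the picture (400x640x3 uint8, red, green, blue); there is no depth.
- arm.get_calibration(name): a dict with "vertical_fov" (degrees; the focal length in pixels is half the picture's height over the tangent of half this angle, whatever the lens; pixels are square), "cx", "cy" (the principal point, pixels), "view" (4x4, takes a point from world to camera coordinates). Camera axes: x right, y up, looking along -z (the intrinsics and any distortion apply to the point x, -y, -z); pixel columns grow to the right and rows downward; lengths in m; the calibration is good to about 2 mm. The wrist camera is an equidistant fisheye: a pixel r from the principal point sees the ray r / f radians off the axis. A picture is of the moment at which its call begins: read the wrist's pose just before it. get_calibration takes no time and is no camera call; for the wrist camera it gives the pose at the moment of the call.
- arm.close_job(): hands the job in; it is judged then, once.
The state is a dict: "t": time; "joints": joint angles; "qvel": joint speeds; "joint_efforts": joint torques, N m; "eef_pos": TCP position; "tool_rot": TCP orientation; "wrist_force": force on the tool from outside, world axes, zero at the start; "wrist_torque": the same for the moment, N m; "finger_gap": finger opening in m; "gripper_force": force on a finger pad.
Only numpy, scipy, OpenCV 4.12 (cv2) and the standard library are available. Lean on these libraries where they do the work, as an engineer would, in place of code of your own. Each camera call takes 0.05 s, during which the arm holds its last target. There are 200 camera calls.

## Working session

There is one attempt and no reset: what is moved stays moved. The work goes in short steps, Python scripts to look and compute and a shell command to move; the robot and the scene stay as the last step left them, time stands still between calls to the robot, and variables do not carry over. Pictures are saved under pics/ and viewed, at most 10 in all, crops included, and the job is handed in when it is done.

```bash
mkdir -p pics; ls; cat > h.py <<'E'
import numpy as np, cv2
from cell import arm
def snap(n,f):
    c=arm.get_calibration(n); im=arm.capture(n); cv2.imwrite(f'pics/{f}.png',im[:,:,::-1]); np.save(f'pics/{f}.npy',np.array(c,dtype=object),allow_pickle=True); return im,c
def load(f): return cv2.imread(f'pics/{f}.png')[:,:,::-1], np.load(f'pics/{f}.npy',allow_pickle=True).item()
def ray(c,u,v,fish=False):
    f=200/np.tan(np.radians(c['vertical_fov'])/2); x=(u-c['cx']);y=(v-c['cy'])
    if fish:
        r=np.hypot(x,y); t=r/f; d=np.array([np.sin(t)*x/max(r,1e-9),-np.sin(t)*y/max(r,1e-9),-np.cos(t)])
    else: d=np.array([x/f,-y/f,-1])
    V=np.array(c['view']); R=V[:3,:3]; return -R.T@V[:3,3], R.T@d
def plane(c,u,v,z,fish=False):
    o,d=ray(c,u,v,fish); return o+d*(z-o[2])/d[2]
E
python3 - <<'E'
from h import *
s=arm.get_state(); print(s['t'],s['eef_pos'],s['tool_rot'],arm.tcp_to_tips,s['finger_gap'])
a=[snap(n,n+'0') for n in('top','scene','wrist')]
for i,c in a: print({k:np.round(v,3).tolist() for k,v in c.items() if not isinstance(v,str)})
E
```

```text
pics
0.0 [ 0.16368084 -0.62837458  0.20869266] [[ 9.67707772e-01  2.52074193e-01 -5.18222790e-04]
 [ 2.52074721e-01 -9.67706102e-01  1.79858289e-03]
 [-4.81110260e-05 -1.87113351e-03 -9.99998248e-01]] 0.008 0.08588650709010842
{'vertical_fov': 57.831, 'cx': 326.835, 'cy': 202.964, 'view': [[0.011, -0.999, 0.03, 0.076], [0.982, 0.017, 0.188, -0.56], [-0.189, 0.027, 0.982, -0.93], [0.0, 0.0, 0.0, 1.0]]}
{'vertical_fov': 48.269, 'cx': 314.349, 'cy': 199.81, 'view': [[-0.41, -0.912, 0.026, 0.324], [0.434, -0.17, 0.885, -0.266], [-0.802, 0.374, 0.466, -0.905], [0.0, 0.0, 0.0, 1.0]]}
{'vertical_fov': 65.706, 'cx': 318.835, 'cy': 194.936, 'view': [[0.252, -0.968, -0.003, -0.648], [0.922, 0.241, -0.303, 0.039], [0.294, 0.073, 0.953, -0.383], [0.0, 0.0, 0.0, 1.0]]}
```

View pics/top0.png

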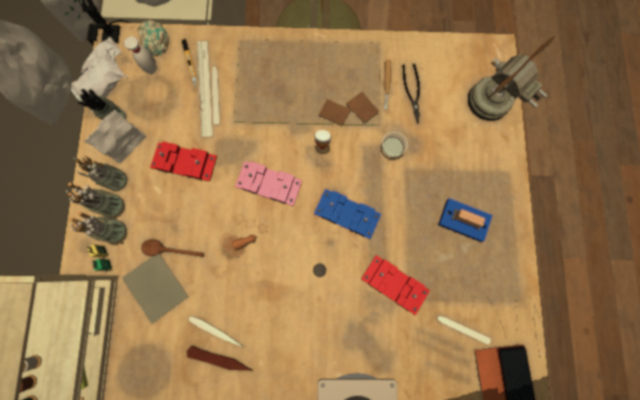

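View pics/scene0.png

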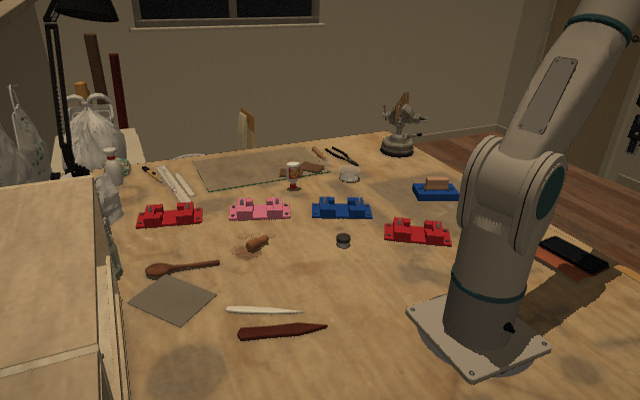

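Top view: the blue lower half is at (348,214), with pink (268,183) and red (183,161), (395,285) look-alikes. The loose blue upper half with the wooden bar is at (466,220), the burnisher at (240,242), the wax tin at (320,270), the glue bottle at (322,141) and the tub at (393,146). The only blue one with two blocks is the lower half. The burnisher is the stubby turned piece at (240,242); the spoon at (170,248) is too long.

```bash
python3 - <<'E'
from h import *
im,c=load('top0'); print([k for k in c], {k:v for k,v in c.items() if isinstance(v,str)})
hsv=cv2.cvtColor(im,cv2.COLOR_RGB2HSV)
def blobs(m,z,amin=60):
    cs,_=cv2.findContours(m.astype(np.uint8),cv2.RETR_EXTERNAL,cv2.CHAIN_APPROX_NONE)
    for k in cs:
        if cv2.contourArea(k)<amin: continue
        p=np.array([plane(c,u,v,z)[:2] for u,v in cv2.convexHull(k)[:,0].astype(float)],np.float32)
        (x,y),(w,h),a=cv2.minAreaRect(p*1000); 
        print('px',k[:,0].mean(0).round(),'xy',round(x),round(y),'wh',round(w),round(h),'ang',round(a,1))
b=(hsv[...,0]>100)&(hsv[...,0]<130)&(hsv[...,1]>120)
b=cv2.morphologyEx(b.astype(np.uint8),cv2.MORPH_CLOSE,np.ones((9,9)))
print('blue z=.015');blobs(b,.015)
w=(hsv[...,0]<15)&(hsv[...,1]>110)&(hsv[...,2]>60)
w[:225]=0;w[260:]=0;w[:,:215]=0;w[:,270:]=0
print('burn');blobs(w,.014)
for n,u,v,z in [('tin',320,270,.026),('glue',322,141,.04),('tub',393,146,.03),('bar',468,218,.062),('pink',268,183,.015)]: print(n,plane(c,u,v,z).round(3))
a=im[200:285,200:420]; a=cv2.resize(a,None,fx=3.2,fy=3.2,interpolation=cv2.INTER_CUBIC)
s,cs=load('scene0'); b=cv2.resize(s[180:260,225:465],None,fx=704/240,fy=704/240,interpolation=cv2.INTER_CUBIC)
a=np.vstack([a,b[:, :704]]); print(a.shape); cv2.imwrite('pics/crop1.png',a[:,:,::-1])
E
```

```text
['vertical_fov', 'cx', 'cy', 'view'] {}
blue z=.015
px [465. 220.] xy 525 -308 wh 129 80 ang 68.8
px [347. 213.] xy 540 25 wh 167 78 ang 66.4
burn
px [239. 242.] xy 450 321 wh 40 86 ang 6.6
tin [0.38  0.1   0.026]
glue [0.74 0.1  0.04]
tub [ 0.734 -0.105  0.03 ]
bar [ 0.523 -0.297  0.062]
pink [0.621 0.251 0.015]
(507, 704, 3)
```

View pics/crop1.png

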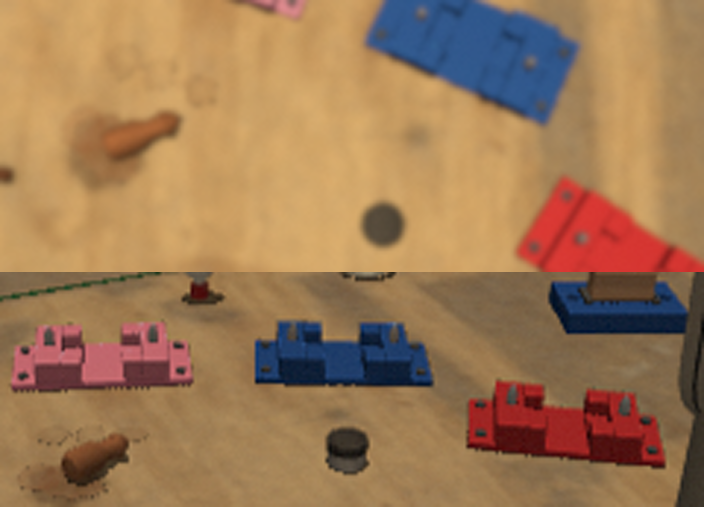

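The crop confirms the burnisher: thick end left, at top px ≈(234,247), thin end at (255,238). The blue half with two dowelled blocks is the lower one. I'll move over the upper half first, since it's on the way.

```bash
python3 -m handwheel '[[[0,0,-51,212,-109,0,1],[0,0,-51,212,-109,0,1],[0,0,-51,212,-109,0,1],[0,0,-51,212,-109,0,1],[0,0,-51,212,-109,0,1]]]'
python3 -m handwheel '[[[0,0,0,210,84,0,1],[0,0,0,210,84,0,1],[0,0,0,210,84,0,1],[0,0,0,210,84,0,1],[0,0,0,210,84,0,1]]]'
cat >> h.py <<'E'
def go(x,y,z,ang=None):
    "tool-axis turn/shift to a world target (tool down), mm/deg"
    s=arm.get_state(); R=np.array(s['tool_rot']); p=np.array(s['eef_pos'])
    d=R.T@(np.array([x,y,z])-p)*1000; cur=np.degrees(np.arctan2(R[1,0],R[0,0])); t=[0,0,0]
    if ang is not None:
        a=(ang-cur+90)%180-90; a=np.radians(cur+a)
        from scipy.spatial.transform import Rotation as Ro
        G=np.array([[np.cos(a),np.sin(a),0],[np.sin(a),-np.cos(a),0],[0,0,-1]]); t=Ro.from_matrix(R.T@G).as_rotvec(degrees=True)
    print('turn',np.round(t,1),'shift',np.round(d,1),'| t',round(s['t'],2),'at',np.round(p*1000,1),'yaw',round(cur,1),'gap',round(s['finger_gap']*1000,1),'F',np.round(s['wrist_force'],1),'q',np.round(s['joints'],2))
E
python3 - <<'E'
from h import *
snap('wrist','w1'); go(.49,.02,.21,66)
E
```

```text
t: 0.78
eef_pos: [0.3465, -0.4656, 0.2097]
tool_rot: [[0.4, 0.916, 0.003], [0.916, -0.4, 0.002], [0.003, 0.001, -1.0]]
wrist_force: [-0.4, -1.7, 0.6]
finger_gap: 0.0852
gripper_force: 0.0
t: 1.4
eef_pos: [0.5078, -0.3094, 0.2094]
tool_rot: [[0.407, 0.914, 0.001], [0.914, -0.407, 0.002], [0.003, 0.0, -1.0]]
wrist_force: [-1.1, -1.2, -0.1]
finger_gap: 0.0855
gripper_force: 0.0
turn [-0.  -0.  -0.2] shift [ 296.5 -150.4   -0.5] | t 1.45 at [ 505.6 -312.1  209.3] yaw 65.8 gap 85.4 F [-0.4 -0.9 -0.3] q [ 0.64  0.55 -0.22  1.67  0.14  0.93 -0.05]
```

View pics/w1.png

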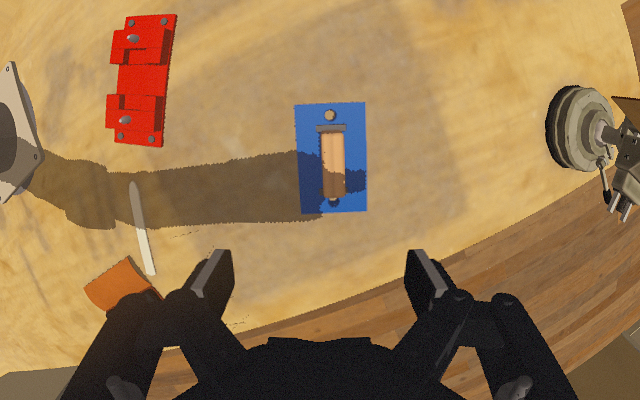

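Wrist view: the upper half's blue block has corners at about (295,104), (365,102), (367,211) and (302,214), with the bar centred near (333,165). I'll measure it by mask, then go on over the lower half and the burnisher.

```bash
cat >> h.py <<'E'
def rect(f,mask,z,close=9,amin=300):
    im,c=load(f); m=cv2.morphologyEx(mask.astype(np.uint8),cv2.MORPH_CLOSE,np.ones((close,close)))
    cs,_=cv2.findContours(m,cv2.RETR_EXTERNAL,cv2.CHAIN_APPROX_NONE)
    for k in cs:
        if cv2.contourArea(k)<amin: continue
        p=np.array([plane(c,u,v,z,True)[:2] for u,v in cv2.convexHull(k)[:,0].astype(float)],np.float32)
        (x,y),(w,h),a=cv2.minAreaRect(p*1000); 
        if w<h: a+=90; w,h=h,w
        print('px',k[:,0].mean(0).round(),'xy',np.round([x,y],1),'wh',round(w,1),round(h,1),'long-axis ang',round(a%180,1))
def blue(f):
    h=cv2.cvtColor(load(f)[0],cv2.COLOR_RGB2HSV); return (h[...,0]>100)&(h[...,0]<130)&(h[...,1]>130)&(h[...,2]>40)
def wood(f):
    h=cv2.cvtColor(load(f)[0],cv2.COLOR_RGB2HSV); return (h[...,0]<15)&(h[...,1]>130)&(h[...,2]>70)
E
python3 -m handwheel '[[[0,0,0,296,-150,0,1],[0,0,0,296,-150,0,1],[0,0,0,296,-150,0,1],[0,0,0,296,-150,0,1],[0,0,0,296,-150,0,1]]]' | head -2
python3 -m handwheel '[[[0,0,0,20,-10,0,1],[0,0,0,20,-10,0,1]]]' | head -2
python3 - <<'E'
from h import *
rect('w1',blue('w1'),.024)
snap('wrist','w2'); rect('w2',blue('w2'),.008); rect('w2',blue('w2'),.03)
go(.44,.28,.21,112)
E
```

```text
t: 2.08
eef_pos: [0.4908, -0.0017, 0.2097]
t: 2.33
eef_pos: [0.4901, 0.0211, 0.2097]
px [332. 157.] xy [ 526.  -305.8] wh 129.3 78.6 long-axis ang 68.6
px [404. 323.] xy [ 512.2 -271.1] wh 85.4 32.4 long-axis ang 68.6
px [355. 141.] xy [542.5  25.9] wh 174.2 84.3 long-axis ang 66.3
px [404. 323.] xy [ 512.9 -249.3] wh 80.3 30.4 long-axis ang 68.6
px [355. 141.] xy [541.4  29.9] wh 163.8 79.2 long-axis ang 66.3
turn [ -0.    0.1 -46.5] shift [ 216.4 -153.7   -0.7] | t 2.38 at [490.3  19.4 209.6] yaw 65.5 gap 85.5 F [-0.  -2.   0.1] q [ 0.09  0.41 -0.25  1.95  0.14  0.8  -0.67]
```

View pics/w2.png

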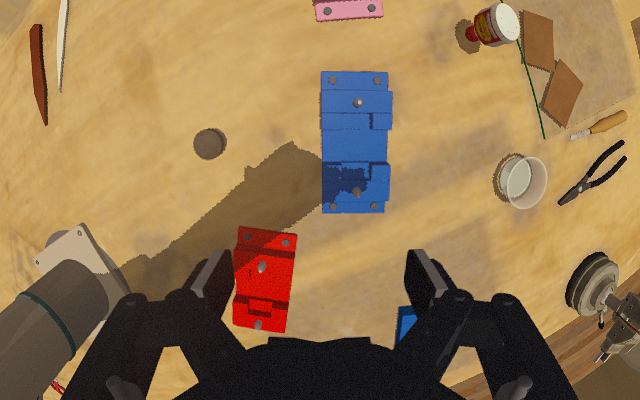

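Wrist view: lower half clear, with dowel tips near (358,103) and (357,192). Glue bottle (495,25), tub (522,180), tin (209,144). Next I compute the centre from the dowel tips and go to the burnisher.

```bash
python3 -m handwheel '[[[0,0,-46,216,-154,0,1],[0,0,-46,216,-154,0,1],[0,0,-46,216,-154,0,1],[0,0,-46,216,-154,0,1],[0,0,-46,216,-154,0,1]]]' | head -2
python3 -m handwheel '[[[0,0,0,0,0,0,1]]]' | head -2
python3 - <<'E'
from h import *
im,c=load('w2')
h=cv2.cvtColor(im,cv2.COLOR_RGB2HSV); tips=[]
for (u,v) in [(358,103),(357,192)]:
    s=h[v-7:v+8,u-7:u+8]; m=(s[...,1]<110); ys,xs=np.nonzero(m); print(m.sum(), xs.mean()+u-7, ys.mean()+v-7, ys.min()+v-7,ys.max()+v-7)
    tips.append(plane(c,xs.mean()+u-7,ys.mean()+v-7,.045,True)*1000)
d=tips[0]-tips[1]; print(tips,(tips[0]+tips[1])/2,np.linalg.norm(d),np.degrees(np.arctan2(d[1],d[0])))
snap('wrist','w3'); rect('w3',wood('w3'),.014,5)
go(.45,.32,.21,112)
E
```

```text
t: 3.0
eef_pos: [0.4395, 0.2834, 0.2097]
t: 3.12
eef_pos: [0.4404, 0.2796, 0.2092]
77 357.46753246753246 101.94805194805195 98 106
83 356.51807228915663 191.6987951807229 187 197
[array([559.28552698,  73.90486191,  45.        ]), array([519.73829048, -17.06767006,  45.        ])] [539.51190873  28.41859593  45.        ] 99.19670098864354 66.50463277635532
px [465. 372.] xy [835.8  14. ] wh 127.8 81.8 long-axis ang 127.6
px [176. 361.] xy [ 328.  -152.7] wh 80.1 79.0 long-axis ang 57.5
px [ 39. 368.] xy [-119.1 -560.7] wh 250.4 177.4 long-axis ang 1.0
px [341. 143.] xy [454.6 311.1] wh 64.7 28.0 long-axis ang 112.5
px [537.  95.] xy [686.9 494.2] wh 174.7 99.4 long-axis ang 77.9
px [361.  23.] xy [423.5 456.6] wh 72.4 10.8 long-axis ang 83.3
px [129.  43.] xy [148.4 345.7] wh 145.7 32.8 long-axis ang 75.4
turn [-0.1  0.1 -0.7] shift [35.5 23.8 -1. ] | t 3.17 at [440.7 278.3 209.1] yaw 111.3 gap 85.2 F [-0.  -0.5 -0.7] q [-0.28  0.48 -0.49  1.86  0.29  0.87 -0.54]
```

View pics/w3.png

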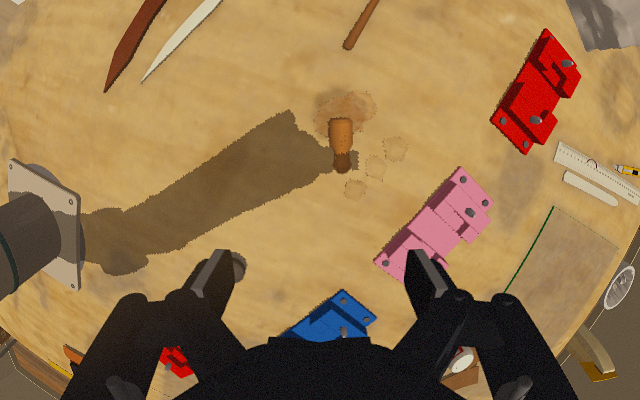

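Wrist view: the burnisher is at (341,143), thick end far. Ray cast gives (454.6, 311), axis 112.5°. I'll descend towards it and check closer.

```bash
python3 -m handwheel '[[[0,0,-1,25,26,60,1],[0,0,-1,25,26,110,1],[0,0,-1,25,26,110,1],[0,0,-1,25,26,110,1]]]' | head -2
python3 - <<'E'
from h import *
snap('wrist','w4'); rect('w4',wood('w4'),.014,5)
go(.4546,.3111,.011,112.5)
E
```

```text
t: 3.68
eef_pos: [0.456, 0.3127, 0.1011]
px [166. 387.] xy [356.9 -58. ] wh 124.6 51.4 long-axis ang 69.0
px [312. 177.] xy [445.7 315. ] wh 74.3 55.6 long-axis ang 96.8
px [578. 120.] xy [688.3 493.1] wh 173.7 107.4 long-axis ang 77.9
px [344.  27.] xy [423.  449.7] wh 60.0 11.0 long-axis ang 83.7
px [61. 55.] xy [150.5 345.6] wh 143.8 35.2 long-axis ang 75.7
turn [ 0.2  0.  -0. ] shift [-1.6 -2.8 90.8] | t 3.73 at [456.3 313.5 101.8] yaw 112.5 gap 85.7 F [-0.  -0.1  0.6] q [-0.39  0.67 -0.41  1.89  0.41  0.67 -0.65]
```

View pics/w4.png

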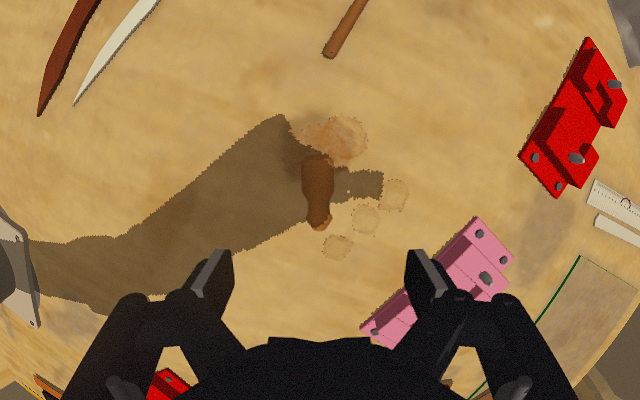

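The burnisher spans (317,154) at the thick end to (320,230) at the thin end, and is now in shadow.

```bash
python3 - <<'E'
from h import *
im,c=load('w4')
a=plane(c,317,154,.018,True)*1e3; b=plane(c,320,230,.012,True)*1e3
print(a,b,(a+b)/2,np.linalg.norm((a-b)[:2]),np.degrees(np.arctan2(*(a-b)[1::-1])))
for u,v in [(302,180),(333,180)]: print(plane(c,u,v,.014,True)*1e3)
m=(a+b)/2000; go(m[0],m[1],.011,np.degrees(np.arctan2(*(a-b)[1::-1])))
E
```

```text
[442.89447472 343.66245888  18.        ] [471.8777556  280.02941064  12.        ] [457.38611516 311.84593476  15.        ] 69.92278168470803 114.48809225095657
[439.87834662 317.59829648  14.        ]
[464.08521747 327.56513552  14.        ]
turn [ 0.2  0.  -2. ] shift [-1.9  0.1 90.8] | t 3.73 at [456.3 313.5 101.8] yaw 112.5 gap 85.7 F [-0.  -0.1  0.6] q [-0.39  0.67 -0.41  1.89  0.41  0.67 -0.65]
```

```bash
python3 -m handwheel '[[[0,0,-1,-2,-1,50,1],[0,0,-1,-2,-1,80,1],[0,0,-1,-2,-1,90,1],[0,0,-1,-2,-1,90,1]]]' 
python3 -m handwheel '[[[0,0,0,0,0,0,-0.6],[0,0,0,0,0,0,-1],[0,0,0,0,0,0,-1],[0,0,0,0,0,0,-1],[0,0,0,0,0,0,-1]]]'
python3 -m handwheel '[[[0,0,0,0,0,0,-1],[0,0,0,0,0,0,-1],[0,0,0,0,0,0,-1],[0,0,0,0,0,0,-1],[0,0,0,0,0,0,-1]]]'
```

```text
t: 4.22
eef_pos: [0.4553, 0.3123, 0.011]
tool_rot: [[-0.4, 0.917, 0.002], [0.917, 0.4, 0.001], [0.0, 0.002, -1.0]]
wrist_force: [-0.3, -0.0, 0.8]
finger_gap: 0.0854
gripper_force: 0.0
t: 4.85
eef_pos: [0.4543, 0.3119, 0.0096]
tool_rot: [[-0.4, 0.916, 0.0], [0.916, 0.4, -0.0], [-0.0, 0.0, -1.0]]
wrist_force: [0.3, -1.2, -0.1]
finger_gap: -0.0
gripper_force: 0.0
t: 5.48
eef_pos: [0.4543, 0.3119, 0.0096]
tool_rot: [[-0.4, 0.916, 0.0], [0.916, 0.4, 0.0], [-0.0, 0.0, -1.0]]
wrist_force: [0.1, 1.3, -0.6]
finger_gap: 0.0
gripper_force: 0.0
```

```bash
python3 -m handwheel '[[[0,0,0,0,0,-60,-1],[0,0,0,0,0,-90,-1],[0,0,0,0,0,-90,1],[0,0,0,0,0,-90,1],[0,0,0,0,0,-90,1]]]'|head -2
python3 - <<'E'
from h import *
im,c=snap('wrist','w5')
i2,c2=snap('top','t2'); b=cv2.resize(i2[190:300,180:390],(640,336),interpolation=cv2.INTER_CUBIC)
cv2.imwrite('pics/crop2.png',np.vstack([im[60:320,:],b])[:,:,::-1])
E
```

```text
t: 6.1
eef_pos: [0.4536, 0.3113, 0.0985]
```

View pics/crop2.png

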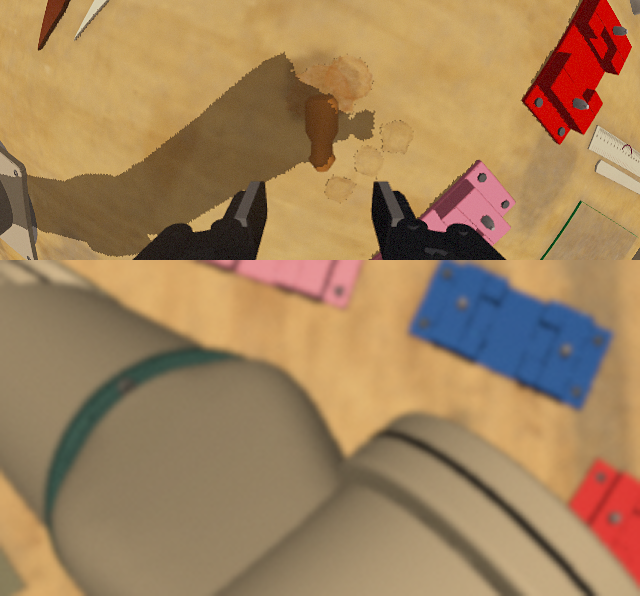

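The burnisher did not move: still (321,155)–(322,230). The fingers closed on nothing, so I go down open and compare the finger height with the burnisher in the scene and wrist views.

```bash
python3 -m handwheel '[[[0,0,0,2,1,50,1],[0,0,0,2,1,80,1],[0,0,0,2,1,88,1],[0,0,0,2,1,88,1],[0,0,0,2,1,88,1]]]'
python3 - <<'E'
from h import *
im,c=snap('wrist','w6'); s,cs=snap('scene','s6')
cv2.imwrite('pics/crop3.png',np.vstack([im[120:340,100:540],cv2.resize(s[190:290,170:370],(440,220),interpolation=cv2.INTER_CUBIC)])[:,:,::-1])
p=np.array(arm.get_state()['eef_pos'])
f=200/np.tan(np.radians(cs['vertical_fov'])/2)
for n,q in [('tcp',p),('burn',np.array([.4565,.3118,.014]))]:
    v=np.array(cs['view'])@np.r_[q,1]; u=[cs['cx']+f*v[0]/-v[2],cs['cy']-f*v[1]/-v[2]]; print(n,q.round(4),'scene px',np.round(u,1),'crop',(u[0]-170)*2.2,(u[1]-190)*2.2+220)
print(arm.tcp_to_tips)
E
```

```text
t: 6.82
eef_pos: [0.4552, 0.3148, 0.0127]
tool_rot: [[-0.4, 0.916, 0.002], [0.916, 0.4, 0.001], [0.001, 0.002, -1.0]]
wrist_force: [-0.1, 0.7, 0.4]
finger_gap: 0.0854
gripper_force: 0.0
tcp [0.4552 0.3146 0.0128] scene px [256.4 243.1] crop 190.03919221768894 336.7554358413555
burn [0.4565 0.3118 0.014 ] scene px [257.3 242.2] crop 191.98904204232272 334.7945706179872
0.008
```

View pics/crop3.png

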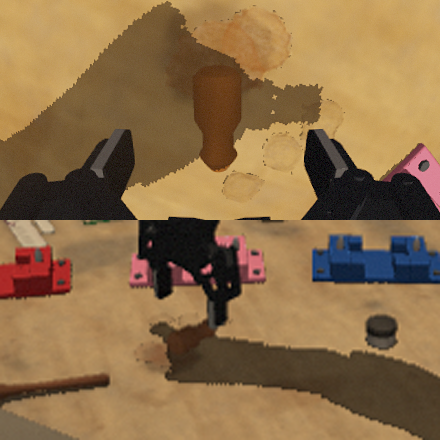

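Scene and wrist views agree: the burnisher at scene-crop (190,335) is centred under the jaws, but the open fingertips at (160,292) and (218,324) are about 34 mm higher than the nominal TCP. The first close was therefore above the burnisher. I lower by 30 mm, watching the force, and close.

```bash
python3 -m handwheel '[[[0,0,-2,-3,0,10,1],[0,0,-2,-3,0,20,1],[0,0,-2,-3,0,30,1],[0,0,-2,-3,0,30,1]]]' | grep -v tool
python3 -m handwheel '[[[0,0,0,0,0,0,0],[0,0,0,0,0,0,0],[0,0,0,0,0,0,-1],[0,0,0,0,0,0,-1],[0,0,0,0,0,0,-1]]]'| grep -v tool
python3 -m handwheel '[[[0,0,0,0,0,0,-1],[0,0,0,0,0,0,-1]]]'| grep -v tool
```

```text
t: 7.42
eef_pos: [0.4548, 0.3109, -0.0195]
wrist_force: [0.5, 0.1, 0.9]
finger_gap: 0.085
gripper_force: 0.0
t: 8.05
eef_pos: [0.4559, 0.3116, -0.018]
wrist_force: [-0.9, 0.1, 3.7]
finger_gap: 0.0217
gripper_force: 58.2
t: 8.3
eef_pos: [0.4559, 0.3116, -0.0181]
wrist_force: [-0.6, 0.8, 5.6]
finger_gap: 0.0218
gripper_force: 58.4
```

Gripped: 58 N, gap 21.8 mm at the waist. Lift, swing to the lower half and measure the dowels from near.

```bash
python3 -m handwheel '[[[0,0,0,0,0,-20,-1],[0,0,0,0,0,-60,-1],[0,0,0,0,0,-98,-1],[0,0,0,0,0,-98,-1]]]' | grep -v tool
python3 - <<'E'
from h import *
go(.5405,.0285,.08,66.4)
E
```

```text
t: 8.8
eef_pos: [0.4572, 0.3126, 0.0819]
wrist_force: [1.2, 0.6, -1.2]
finger_gap: 0.0218
gripper_force: 58.6
turn [ 0.2 -0.2 49.2] shift [-292.2  -47.5    1.3] | t 8.8 at [457.2 312.6  81.9] yaw 115.6 gap 21.8 F [ 1.2  0.6 -1.2] q [-0.38  0.7  -0.42  1.9   0.46  0.63 -0.64]
```

```bash
python3 -m handwheel '[[[0,0,49,-292,-47,0,-1],[0,0,49,-292,-47,0,-1],[0,0,49,-292,-47,0,-1],[0,0,49,-292,-47,0,-1],[0,0,49,-292,-47,0,-1]]]' | grep -v tool
python3 -m handwheel '[[[0,0,0,0,0,0,-1],[0,0,0,0,0,0,-1]]]' | grep -v tool
python3 - <<'E'
from h import *
im,c=snap('wrist','w7'); cv2.imwrite('pics/crop4.png',im[60:400,120:520][:,:,::-1])
go(.5405,.0285,.08,66.4)
V=np.array(c['view']); f=200/np.tan(np.radians(c['vertical_fov'])/2)
for s in (51,-51):
    a=np.radians(66.4); q=V@np.array([.5405+s*1e-3*np.cos(a),.0285+s*1e-3*np.sin(a),.048,1]); r=np.hypot(q[0],q[1]); t=np.arctan2(r,-q[2]); print(s,c['cx']+f*t*q[0]/r,c['cy']-f*t*q[1]/r)
E
```

```text
t: 9.43
eef_pos: [0.5389, 0.024, 0.0784]
wrist_force: [0.8, 0.4, -0.5]
finger_gap: 0.0216
gripper_force: 58.6
t: 9.68
eef_pos: [0.5385, 0.0284, 0.0787]
wrist_force: [0.8, 0.5, -0.3]
finger_gap: 0.0218
gripper_force: 58.6
turn [-0.1 -0.   0.3] shift [ 0.1  2.1 -1.1] | t 9.72 at [538.5  29.2  78.9] yaw 66.7 gap 21.7 F [ 0.2 -0.  -0.6] q [ 0.05  0.67 -0.24  1.94  0.27  0.57 -0.77]
51 321.02015880765276 141.14266502270698
-51 320.15290635242144 279.1317054907361
```

View pics/crop4.png

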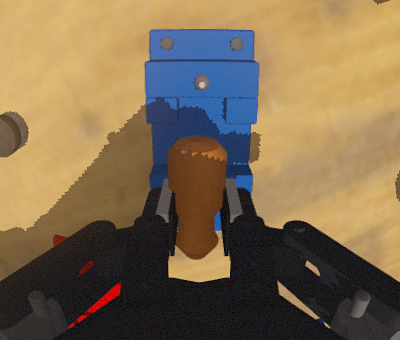

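The burnisher is held along the jaws, thick end forward: face px v≈197–216, thin end v≈318. The dowel tip is at (322,145). I compute the residual offsets numerically.

```bash
python3 - <<'E'
from h import *
im,c=load('w7'); p=np.array([538.5,29.2]); a=np.radians(66.7); ux=np.array([np.cos(a),np.sin(a)]); uy=np.array([np.sin(a),-np.cos(a)])
def rel(n,u,v,z):
    q=plane(c,u,v,z,True)[:2]*1e3-p; print(n,'tool x %.1f  y %.1f'%(q@ux,q@uy))
rel('dowel tip (51)',322,145,.047)
rel('block end edge L (65)',267,121,.03); rel('block end edge R',378,121,.03)
rel('foot end (88)',321,90,.008)
rel('block inner edge (20)',320,157,.03)
for dz in (-.003,0,.003):
    zc=.079+.032+dz
    rel('thick face top',317.5,216,zc+.014); rel('thick face bot',317.5,197,zc-.014); rel('thin end top',317,318,zc+.010)
# column profiles to refine
h=cv2.cvtColor(im,cv2.COLOR_RGB2HSV)
print('col322 sat',[(v,int(h[v,322,1]),int(h[v,322,2])) for v in range(84,165,3)])
m=(h[134:156,308:336,1]<120); ys,xs=np.nonzero(m); print('tip',xs.mean()+308,ys.mean()+134,m.sum(),ys.min()+134,ys.max()+134)
b=blue('w7')
for v in (110,125,140): xs=np.nonzero(b[v,240:400])[0]+240; print(v,xs.min(),xs.max())
E
```

```text
dowel tip (51) tool x 48.5  y 3.0
block end edge L (65) tool x 63.3  y -35.0
block end edge R tool x 63.4  y 42.1
foot end (88) tool x 85.0  y 2.5
block inner edge (20) tool x 37.5  y 1.7
thick face top tool x 29.3  y 0.6
thick face bot tool x 28.7  y 0.4
thin end top tool x -29.9  y 0.2
thick face top tool x 30.5  y 0.7
thick face bot tool x 29.7  y 0.5
thin end top tool x -27.4  y 0.2
thick face top tool x 31.7  y 0.7
thick face bot tool x 30.6  y 0.5
thin end top tool x -24.8  y 0.2
col322 sat [(84, 135, 197), (87, 126, 200), (90, 146, 164), (93, 154, 176), (96, 153, 175), (99, 152, 175), (102, 149, 176), (105, 156, 175), (108, 160, 174), (111, 159, 176), (114, 159, 175), (117, 168, 176), (120, 127, 90), (123, 165, 176), (126, 168, 176), (129, 169, 175), (132, 173, 174), (135, 34, 113), (138, 28, 129), (141, 34, 143), (144, 28, 202), (147, 30, 189), (150, 94, 130), (153, 182, 172), (156, 177, 169), (159, 186, 173), (162, 170, 176)]
tip 321.4343434343434 141.95454545454547 198 134 150
110 270 372
125 265 378
140 266 377
```

```bash
python3 -m handwheel '[[[0,0,0,-2.3,2.5,0,-1],[0,0,0,-2.3,2.5,30,-1],[0,0,0,-2.3,2.5,55,-1],[0,0,0,-2.3,2.5,70,-1],[0,0,0,-2.3,2.5,70,-1]]]' 
python3 -m handwheel '[[[0,0,0,0,0,3,-1],[0,0,0,0,0,6,-1],[0,0,0,0,0,6,-1]]]' 

```

```text
t: 10.35
eef_pos: [0.54, 0.0252, 0.0088]
tool_rot: [[0.396, 0.918, -0.002], [0.918, -0.396, -0.0], [-0.001, -0.002, -1.0]]
wrist_force: [-0.2, -0.5, -0.5]
finger_gap: 0.0214
gripper_force: 58.6
t: 10.72
eef_pos: [0.5409, 0.0246, 0.0039]
tool_rot: [[0.397, 0.918, 0.0], [0.918, -0.397, 0.0], [0.0, 0.0, -1.0]]
wrist_force: [0.2, -0.5, -0.7]
finger_gap: 0.0216
gripper_force: 58.6
```

```bash
for i in 1; do python3 -m handwheel '[[[0,0,0,0.5,-0.8,1,-1],[0,0,0,0.5,-0.8,2,-1],[0,0,0,0.5,-0.8,2,-1]]]' | egrep 'pos|wrist'
python3 -m handwheel '[[[0,0,0,0,0,2,-1],[0,0,0,0,0,2,-1]]]' | egrep 'pos|wrist'
python3 -m handwheel '[[[0,0,0,0,0,2,-1],[0,0,0,0,0,2,-1]]]' | egrep 'pos|wrist'; done
```

```text
eef_pos: [0.5402, 0.0254, 0.0016]
wrist_force: [-0.7, 0.7, -0.4]
eef_pos: [0.5401, 0.0254, -0.0005]
wrist_force: [0.9, -0.5, -0.0]
eef_pos: [0.5404, 0.0255, -0.0024]
wrist_force: [-0.1, -0.6, 1.1]
```

```bash
python3 -m handwheel '[[[0,0,0,0,0,0.5,-1],[0,0,0,0,0,0.5,-0.3],[0,0,0,0,0,0.5,0.2],[0,0,0,0,0,0.5,1],[0,0,0,0,0,0.5,1]]]' | egrep 'pos|wrist|gap'
python3 -m handwheel '[[[0,0,0,0,0,0,1],[0,0,0,0,0,-40,1],[0,0,0,0,0,-90,1],[0,0,0,0,0,-150,1],[0,0,0,0,0,-150,1]]]' | egrep 'pos|wrist|gap'
python3 -m handwheel '[[[0,0,0,0,0,0,1],[0,0,0,0,0,0,1]]]' | egrep 'pos|wrist|gap'
python3 - <<'E'
from h import *
im,c=snap('wrist','w8'); s=arm.get_state(); p=np.array(s['eef_pos'])*1e3; 
rect('w8',blue('w8'),.008,25); rect('w8',wood('w8'),.03,5)
rect('w8',wood('w8'),.03,1,200)
go(.526,-.3058,.15,68.6)
E
```

```text
eef_pos: [0.5402, 0.0254, -0.0029]
wrist_force: [0.0, -0.5, 0.6]
finger_gap: 0.082
eef_pos: [0.5437, 0.0259, 0.1517]
wrist_force: [0.2, 0.2, -0.2]
finger_gap: 0.0854
eef_pos: [0.539, 0.0252, 0.1457]
wrist_force: [-0.1, 0.5, -0.1]
finger_gap: 0.0853
px [319. 169.] xy [540.1  26.5] wh 174.5 84.9 long-axis ang 66.4
px [586. 366.] xy [ 914.1 -555.9] wh 258.7 123.6 long-axis ang 111.7
px [630. 322.] xy [1030.9 -535.8] wh 187.8 83.2 long-axis ang 109.1
px [243. 307.] xy [388.5 -80.4] wh 124.4 40.6 long-axis ang 57.2
px [315. 179.] xy [536.7  27.4] wh 67.6 25.4 long-axis ang 65.8
px [558.  80.] xy [834.2  29.1] wh 167.0 89.7 long-axis ang 104.4
px [480.  35.] xy [740.4 104.9] wh 46.7 44.5 long-axis ang 174.2
px [627. 318.] xy [1017.2 -478.6] wh 87.3 54.5 long-axis ang 2.4
px [243. 307.] xy [388.5 -80.4] wh 124.4 40.6 long-axis ang 57.2
px [315. 179.] xy [536.7  27.4] wh 67.6 25.4 long-axis ang 65.8
px [559.  79.] xy [834.2  29.1] wh 167.0 89.7 long-axis ang 104.4
px [480.  35.] xy [740.4 104.9] wh 46.7 44.5 long-axis ang 174.2
turn [-0.2  0.1 -2. ] shift [-309.1  119.4   -4.2] | t 13.15 at [539.1  25.3 145.7] yaw 66.6 gap 85.5 F [-0.6  0.6 -0.1] q [ 0.09  0.57 -0.29  1.88  0.23  0.72 -0.73]
```

The burnisher lies in the trough: centre (536.7,27.4) against lower half (540.1,26.5), length 67.6, angle 65.8°. Now over to the upper half.

```bash
python3 -m handwheel '[[[0,0,-2,-309,119,0,1],[0,0,-2,-309,119,0,1],[0,0,-2,-309,119,0,1],[0,0,-2,-309,119,0,1],[0,0,-2,-309,119,0,1]]]' | egrep pos
python3 -m handwheel '[[[0,0,0,-16,6,0,1],[0,0,0,-16,6,0,1],[0,0,0,-16,6,0,1]]]' | egrep pos
python3 - <<'E'
from h import *
im,c=snap('wrist','w9'); print(np.array(arm.get_state()['eef_pos'])*1e3)
rect('w9',blue('w9'),.024,25)
h=cv2.cvtColor(im,cv2.COLOR_RGB2HSV)
b=cv2.morphologyEx(blue('w9').astype(np.uint8),cv2.MORPH_CLOSE,np.ones((25,25)))
cs,_=cv2.findContours(b,cv2.RETR_EXTERNAL,cv2.CHAIN_APPROX_NONE); k=max(cs,key=cv2.contourArea); hull=np.zeros_like(b); cv2.fillConvexPoly(hull,cv2.convexHull(k),1)
bar=(hull==1)&((h[...,0]<25)&(h[...,1]>50)); rect('w9',bar,.062,5)
# burnisher lateral profile in w8: thick and thin end rows
im8,c8=load('w8'); h8=cv2.cvtColor(im8,cv2.COLOR_RGB2HSV); print('v',[int(x) for x in c8['view'][2]][:1])
for v in (155,160,195,205): print(v,[(u,int(h8[v,u,0]),int(h8[v,u,1]),int(h8[v,u,2])) for u in range(290,346,4)])
go(.526,-.3058,.15,68.6)
E
```

```text
eef_pos: [0.5267, -0.2884, 0.1458]
eef_pos: [0.5277, -0.3008, 0.1466]
[ 527.86324601 -300.79464257  146.88073534]
px [319. 182.] xy [ 526.3 -305.6] wh 130.3 79.7 long-axis ang 68.9
px [319. 195.] xy [ 527.7 -302.6] wh 73.3 28.1 long-axis ang 68.8
v [0]
155 [(290, 114, 127, 90), (294, 114, 117, 94), (298, 109, 167, 165), (302, 11, 173, 124), (306, 13, 163, 156), (310, 14, 176, 170), (314, 13, 168, 146), (318, 14, 176, 177), (322, 13, 179, 170), (326, 14, 192, 155), (330, 123, 78, 124), (334, 107, 178, 166), (338, 111, 157, 120), (342, 108, 167, 165)]
160 [(290, 111, 129, 89), (294, 115, 130, 90), (298, 110, 151, 103), (302, 9, 155, 99), (306, 13, 186, 159), (310, 14, 179, 180), (314, 15, 183, 189), (318, 14, 183, 187), (322, 14, 182, 177), (326, 14, 181, 163), (330, 116, 111, 154), (334, 107, 175, 165), (338, 108, 170, 132), (342, 107, 173, 152)]
195 [(290, 112, 126, 93), (294, 111, 144, 90), (298, 111, 144, 90), (302, 113, 143, 91), (306, 11, 164, 84), (310, 11, 148, 107), (314, 12, 167, 104), (318, 11, 170, 99), (322, 10, 157, 96), (326, 110, 177, 91), (330, 111, 159, 90), (334, 110, 157, 86), (338, 109, 181, 90), (342, 111, 143, 93)]
205 [(290, 113, 140, 91), (294, 109, 151, 93), (298, 113, 153, 90), (302, 111, 161, 81), (306, 13, 186, 92), (310, 14, 177, 104), (314, 11, 162, 104), (318, 12, 175, 102), (322, 10, 162, 99), (326, 13, 167, 98), (330, 108, 169, 92), (334, 111, 155, 94), (338, 109, 159, 90), (342, 113, 155, 94)]
turn [-0.1 -0.1  0.2] shift [-5.3  0.1 -3.1] | t 14.2 at [ 527.9 -300.8  146.9] yaw 68.8 gap 85.2 F [ 0.1  0.6 -0.8] q [ 0.67  0.66 -0.32  1.7   0.26  0.83 -0.13]
```

```bash
python3 -m handwheel '[[[0,0,0,-4.5,0,50,1],[0,0,0,-4.5,0,100,1],[0,0,0,-4.5,0,130,1],[0,0,0,-4.5,0,140,1],[0,0,0,-4.5,0,140,1]]]' | egrep 'pos|wrist'
python3 -m handwheel '[[[0,0,0,0,0,0,0],[0,0,0,0,0,0,0],[0,0,0,0,0,0,-1],[0,0,0,0,0,0,-1],[0,0,0,0,0,0,-1]]]'
python3 -m handwheel '[[[0,0,0,0,0,0,-1],[0,0,0,0,0,0,-1]]]'
```

```text
eef_pos: [0.5262, -0.3069, 0.0074]
wrist_force: [0.2, -0.4, -0.1]
t: 15.45
eef_pos: [0.526, -0.3084, 0.0079]
tool_rot: [[0.365, 0.931, 0.001], [0.931, -0.365, -0.001], [-0.0, 0.001, -1.0]]
wrist_force: [0.1, 0.6, 5.7]
finger_gap: 0.0233
gripper_force: 60.6
t: 15.7
eef_pos: [0.526, -0.3085, 0.0079]
tool_rot: [[0.365, 0.931, 0.001], [0.931, -0.365, -0.001], [-0.0, 0.001, -1.0]]
wrist_force: [-0.8, -0.3, 5.6]
finger_gap: 0.0233
gripper_force: 60.6
```

```bash
python3 -m handwheel '[[[0,0,0,0,0,-30,-1],[0,0,0,0,0,-80,-1],[0,0,0,0,0,-112,-1],[0,0,0,0,0,-112,-1],[0,0,0,0,0,-112,-1]]]' 
python3 - <<'E'
from h import *
im,c=snap('wrist','w10'); go(.5403,.0262,.12,66.4)
p=np.array(arm.get_state()['eef_pos']); z=p[2]-.0079+.024
rect('w10',blue('w10'),z,25)
rect('w10',blue('w10'),z-.01,25)
E
```

```text
t: 16.32
eef_pos: [0.5242, -0.3077, 0.1176]
tool_rot: [[0.365, 0.931, -0.003], [0.931, -0.365, 0.001], [0.0, -0.003, -1.0]]
wrist_force: [-0.2, -0.1, -3.3]
finger_gap: 0.023
gripper_force: 59.8
turn [-0.2 -0.   2.2] shift [ 316.7 -106.7   -2.3] | t 16.38 at [ 524.  -307.6  117.2] yaw 68.6 gap 23.1 F [-0.1  0.3 -3.3] q [ 0.67  0.69 -0.31  1.72  0.28  0.78 -0.14]
px [319. 194.] xy [ 532.8 -287.8] wh 93.2 80.6 long-axis ang 68.7
px [319. 194.] xy [ 531.3 -291.3] wh 99.4 86.0 long-axis ang 68.7
```

```bash
python3 -m handwheel '[[[0,0,2.2,314,-107,0,-1],[0,0,2.2,314,-107,0,-1],[0,0,2.2,314,-107,0,-1],[0,0,2.2,314,-107,0,-1],[0,0,2.2,314,-107,0,-1]]]' | egrep pos
python3 -m handwheel '[[[0,0,0,19,-7,0,-1],[0,0,0,19,-7,0,-1],[0,0,0,19,-7,0,-1]]]' | egrep 'pos|gap'
python3 - <<'E'
from h import *
im,c=snap('wrist','w11'); go(.5386,.0235,.117,66.4)
h=cv2.cvtColor(im,cv2.COLOR_RGB2HSV); b=blue('w11')
for v in range(60,200,8):
    r=np.nonzero(b[v,180:460])[0]+180; print(v,(r.min(),r.max()) if len(r) else None, h[v,319].tolist())
m=(h[...,1]<90)&(cv2.morphologyEx(b.astype(np.uint8),cv2.MORPH_CLOSE,np.ones((25,25)))==1); m[200:]=0
n,l,st,ce=cv2.connectedComponentsWithStats(m.astype(np.uint8))
print([(st[i].tolist(),ce[i].round(1).tolist()) for i in range(1,n) if st[i][4]>15])
E
```

```text
eef_pos: [0.5385, 0.0059, 0.1175]
eef_pos: [0.5401, 0.0223, 0.1181]
finger_gap: 0.023
turn [-0.1  0.1 -0.2] shift [ 0.8 -2.2  1.3] | t 17.43 at [540.3  21.9 118.3] yaw 66.2 gap 23.2 F [ 0.2 -0.5 -3.1] q [ 0.08  0.61 -0.25  1.91  0.24  0.66 -0.74]
60 None [19, 125, 212]
68 None [19, 129, 211]
76 None [18, 129, 206]
84 None [13, 94, 188]
92 (np.int64(273), np.int64(360)) [109, 149, 178]
100 (np.int64(272), np.int64(360)) [108, 158, 179]
108 (np.int64(273), np.int64(360)) [108, 162, 180]
116 (np.int64(268), np.int64(364)) [107, 168, 178]
124 (np.int64(249), np.int64(397)) [106, 172, 182]
132 (np.int64(238), np.int64(399)) [107, 168, 179]
140 (np.int64(239), np.int64(399)) [109, 162, 104]
148 (np.int64(239), np.int64(398)) [109, 174, 107]
156 (np.int64(239), np.int64(398)) [124, 71, 83]
164 (np.int64(240), np.int64(397)) [108, 178, 126]
172 (np.int64(240), np.int64(397)) [110, 136, 111]
180 (np.int64(241), np.int64(397)) [0, 17, 117]
188 (np.int64(241), np.int64(396)) [12, 118, 121]
196 (np.int64(242), np.int64(395)) [13, 122, 119]
[([281, 92, 11, 11, 99], [286.0, 97.1]), ([341, 92, 11, 11, 97], [346.2, 96.8]), ([309, 149, 17, 8, 41], [317.1, 152.4]), ([284, 172, 12, 18, 199], [289.7, 181.0]), ([343, 173, 11, 17, 182], [347.9, 181.0])]
```

```bash
python3 - <<'E'
from h import *
im,c=load('w11'); p=np.array([540.3,21.9]); a=np.radians(66.2); ux=np.array([np.cos(a),np.sin(a)]); uy=np.array([np.sin(a),-np.cos(a)])
def rel(n,u,v,z):
    q=plane(c,u,v,z,True)[:2]*1e3-p; print(n,'tool x %.1f  y %.1f'%(q@ux,q@uy))
h=cv2.cvtColor(im,cv2.COLOR_RGB2HSV)
print([(v,h[v,319].tolist()) for v in range(84,92)],[(v,h[v,319].tolist()) for v in range(112,128,2)])
zt=.118-.0079+.024
for v in (148,172,196):
    r=np.nonzero(blue('w11')[v,180:460])[0]+180
    rel('up L',r.min()-.5,v,zt); rel('up R',r.max()+.5,v,zt)
for v in (100,108): rel('foot L',272,v,.008); rel('foot R',360.5,v,.008)
rel('screws mid',316.1,97,.009)
rel('foot end(88)',316,88,.008)
rel('up far edge(65)',319,126,zt); rel('up hole 51',317,153,zt)
E
```

```text
[(84, [13, 94, 188]), (85, [110, 161, 154]), (86, [108, 163, 172]), (87, [108, 151, 181]), (88, [108, 149, 180]), (89, [107, 154, 180]), (90, [109, 156, 178]), (91, [108, 150, 179])] [(112, [109, 161, 157]), (114, [107, 169, 180]), (116, [107, 168, 178]), (118, [107, 165, 184]), (120, [111, 137, 99]), (122, [109, 152, 119]), (124, [106, 172, 182]), (126, [107, 167, 180])]
up L tool x 55.6  y -39.7
up R tool x 55.7  y 39.9
up L tool x 43.3  y -39.9
up R tool x 43.4  y 40.1
up L tool x 30.5  y -39.8
up R tool x 30.6  y 40.0
foot L tool x 78.8  y -41.4
foot R tool x 78.7  y 36.6
foot L tool x 71.6  y -41.6
foot R tool x 71.6  y 36.7
screws mid tool x 80.9  y -2.5
foot end(88) tool x 88.9  y -2.6
up far edge(65) tool x 65.9  y 0.4
up hole 51 tool x 52.6  y -0.6
```

```bash
python3 - <<'E'
from h import *
im,c=load('w11'); p=np.array([540.3,21.9]); a=np.radians(66.2); ux=np.array([np.cos(a),np.sin(a)])
h=cv2.cvtColor(im,cv2.COLOR_RGB2HSV); zt=.118-.0079+.024
for u in (260,380,319,324): print(u,[(v,int(h[v,u,0]),int(h[v,u,1]),int(h[v,u,2])) for v in range(108,184,1 if u!=319 and v>118 and False else 2)])
for z in (zt,zt-.024,.03):
    print(z,[(v,round(float((plane(c,319,v,z,True)[:2]*1e3-p)@ux),1)) for v in range(110,170,4)])
E
```

```text
Traceback (most recent call last):
NameError: name 'v' is not defined
```

```bash
python3 - <<'E'
from h import *
im,c=load('w11'); p=np.array([540.3,21.9]); a=np.radians(66.2); ux=np.array([np.cos(a),np.sin(a)])
h=cv2.cvtColor(im,cv2.COLOR_RGB2HSV); zt=.118-.0079+.024
for u in (255,385,312,319,324): print(u,[(v,int(h[v,u,0]),int(h[v,u,1]),int(h[v,u,2])) for v in range(108,176,2)])
for z in (zt,zt-.024,.03):
    print(z,[(v,round(float((plane(c,319,v,z,True)[:2]*1e3-p)@ux),1)) for v in range(108,170,4)])
E
```

```text
255 [(108, 19, 128, 207), (110, 18, 126, 209), (112, 18, 124, 209), (114, 18, 126, 209), (116, 19, 126, 208), (118, 19, 129, 209), (120, 18, 119, 187), (122, 123, 88, 90), (124, 110, 139, 154), (126, 109, 147, 177), (128, 109, 151, 176), (130, 108, 154, 177), (132, 109, 145, 180), (134, 108, 153, 178), (136, 108, 155, 176), (138, 108, 154, 176), (140, 109, 156, 176), (142, 108, 160, 174), (144, 108, 156, 176), (146, 109, 154, 176), (148, 108, 154, 177), (150, 109, 155, 176), (152, 108, 166, 177), (154, 108, 162, 175), (156, 108, 158, 176), (158, 109, 159, 176), (160, 108, 161, 176), (162, 108, 161, 176), (164, 108, 163, 177), (166, 108, 160, 177), (168, 108, 158, 178), (170, 108, 169, 175), (172, 108, 160, 177), (174, 108, 162, 176)]
385 [(108, 18, 124, 205), (110, 18, 127, 203), (112, 18, 121, 206), (114, 18, 119, 204), (116, 19, 120, 206), (118, 18, 122, 207), (120, 18, 110, 187), (122, 118, 107, 88), (124, 109, 157, 153), (126, 108, 157, 180), (128, 107, 167, 177), (130, 108, 160, 178), (132, 107, 175, 176), (134, 108, 162, 180), (136, 108, 160, 180), (138, 108, 159, 178), (140, 1
[... 2552 characters left out ...]
, 186, 177), (172, 111, 130, 108), (174, 144, 17, 77)]
0.1341 [(108, 74.6), (112, 72.7), (116, 70.8), (120, 68.8), (124, 66.9), (128, 64.9), (132, 63.0), (136, 61.0), (140, 59.1), (144, 57.1), (148, 55.1), (152, 53.1), (156, 51.2), (160, 49.1), (164, 47.1), (168, 45.1)]
0.1101 [(108, 74.0), (112, 71.7), (116, 69.5), (120, 67.2), (124, 65.0), (128, 62.7), (132, 60.4), (136, 58.2), (140, 55.9), (144, 53.6), (148, 51.3), (152, 49.0), (156, 46.7), (160, 44.4), (164, 42.0), (168, 39.7)]
0.03 [(108, 71.7), (112, 68.4), (116, 65.1), (120, 61.8), (124, 58.5), (128, 55.2), (132, 51.9), (136, 48.6), (140, 45.3), (144, 42.0), (148, 38.6), (152, 35.2), (156, 31.9), (160, 28.5), (164, 25.0), (168, 21.6)]
```

```bash
python3 -m handwheel '[[[0,0,0,1.8,-2.6,0,-1],[0,0,0,1.8,-2.6,30,-1],[0,0,0,1.8,-2.6,50,-1],[0,0,0,1.8,-2.6,50,-1],[0,0,0,1.8,-2.6,50,-1]]]' | egrep 'pos|rot|gap'
python3 - <<'E'
from h import *
im,c=snap('wrist','w12'); go(.53865,.0246,.0379,66.4)
h=cv2.cvtColor(im,cv2.COLOR_RGB2HSV); b=blue('w12'); s=arm.get_state();R=np.array(s['tool_rot']); p=np.array(s['eef_pos'])
def rel(n,u,v,z):
    q=R.T@(plane(c,u,v,z,True)-p)*1e3; print(n,'tool x %.1f  y %.1f'%(q[0],q[1]))
for v in (150,165,180):
    r=np.nonzero(b[v,180:460])[0]+180; rel('up mid',(r.min()+r.max())/2,v,p[2]-.0079+.024)
for v in range(50,124,4):
    r=np.nonzero(b[v,180:460])[0]+180
    if len(r): rel(f'{v} {r.min()} {r.max()} foot mid',(r.min()+r.max())/2,v,.008)
print('col319',[(v,int(h[v,319,0]),int(h[v,319,1]),int(h[v,319,2])) for v in range(50,172,2)])
E
```

```text
eef_pos: [0.5398, 0.0267, 0.0698]
tool_rot: [[0.401, 0.916, 0.001], [0.916, -0.401, 0.0], [0.001, 0.001, -1.0]]
finger_gap: 0.0235
turn [ 0.1 -0.1 -0. ] shift [-2.6 -0.4 32.1] | t 18.1 at [540.   26.8  70. ] yaw 66.4 gap 23.2 F [ 0.4  0.3 -2.8] q [ 0.05  0.68 -0.22  1.94  0.27  0.55 -0.78]
up mid tool x 53.6  y 0.4
up mid tool x 46.1  y 0.4
up mid tool x 38.5  y 0.6
90 265 371 foot mid tool x 85.3  y -0.2
94 265 371 foot mid tool x 82.3  y -0.2
98 265 372 foot mid tool x 79.4  y 0.2
102 265 372 foot mid tool x 76.5  y 0.2
106 265 372 foot mid tool x 73.5  y 0.2
110 265 371 foot mid tool x 70.6  y -0.2
114 265 371 foot mid tool x 67.6  y -0.2
118 266 371 foot mid tool x 64.7  y 0.2
122 283 391 foot mid tool x 61.8  y 13.7
col319 [(50, 19, 122, 216), (52, 19, 125, 214), (54, 19, 122, 215), (56, 19, 128, 212), (58, 18, 126, 213), (60, 19, 126, 211), (62, 19, 127, 213), (64, 19, 129, 211), (66, 20, 129, 212), (68, 19, 125, 210), (70, 18, 133, 207), (72, 17, 123, 207), (74, 18, 128, 205), (76, 18, 130, 204), (78, 18, 130, 202), (80, 18, 131, 202), (82, 17, 131, 202), (84, 17, 127, 201), (
[... 215 characters left out ...]
, 108, 157, 177), (108, 108, 167, 177), (110, 107, 173, 175), (112, 107, 170, 177), (114, 108, 165, 178), (116, 107, 162, 181), (118, 110, 159, 136), (120, 111, 139, 90), (122, 110, 156, 118), (124, 107, 170, 181), (126, 106, 174, 177), (128, 107, 171, 177), (130, 107, 161, 181), (132, 106, 178, 176), (134, 107, 172, 178), (136, 107, 184, 161), (138, 112, 76, 127), (140, 6, 29, 133), (142, 11, 32, 178), (144, 8, 25, 202), (146, 9, 25, 203), (148, 3, 28, 165), (150, 144, 26, 97), (152, 109, 186, 104), (154, 110, 173, 102), (156, 110, 167, 96), (158, 110, 164, 92), (160, 110, 168, 91), (162, 109, 176, 110), (164, 108, 191, 124), (166, 107, 195, 162), (168, 107, 178, 178), (170, 107, 184, 180)]
```

```bash
python3 -m handwheel '[[[0,0,0,-2.8,-0.4,0,-1],[0,0,0,-2.8,-0.4,8,-1],[0,0,0,-2.8,-0.4,8,-1],[0,0,0,-2.8,-0.4,8,-1]]]' | egrep 'pos|force'
python3 - <<'E'
from h import *
R=None
for n in ('w12','w13'):
    if n=='w13': snap('wrist','w13')
    im,c=load(n); s=arm.get_state();R=np.array(s['tool_rot']); p=np.array(s['eef_pos']) if n=='w13' else np.array([.540,.0268,.070])
    rel=lambda u,v,z:np.round((R.T@(plane(c,u,v,z,True)-p)*1e3)[:2],1)
    h=cv2.cvtColor(im,cv2.COLOR_RGB2HSV); m=np.zeros(h.shape[:2],np.uint8); m[130:168,300:340]=(h[130:168,300:340,1]<60)&(h[130:168,300:340,2]>150)
    ys,xs=np.nonzero(m); print(n,'tip cap px',xs.mean(),ys.mean(),m.sum(),'->dowel rel',rel(xs.mean(),ys.mean(),.048))
    col=h[:,319]; fe=next(v for v in range(60,120) if 100<col[v,0]<120 and col[v,1]>130); print('foot end',rel(319,fe-.5,.008)-[88,0])
    b=blue(n); r=[np.nonzero(b[v,180:460])[0]+180 for v in (100,160)]; print('foot mid',rel(r[0].mean()*0+(r[0].min()+r[0].max())/2,100,.008),'up mid',rel((r[1].min()+r[1].max())/2,160,p[2]-.0079+.024))
    dk=[v for v in range(128,170) if col[v,2]<150 or col[v,1]<100]; print('hole rim',dk[0],dk[-1],(rel(319,dk[0],p[2]+.0161)+rel(319,dk[-1],p[2]+.0161))/2-[51,0])
go(.53865,.0246,.0379,66.4)
E
```

```text
eef_pos: [0.5376, 0.0247, 0.061]
wrist_force: [0.2, 0.2, -1.9]
gripper_force: 59.6
w12 tip cap px 318.12820512820514 144.87179487179486 39 ->dowel rel [50.6  0.2]
foot end [-0.8  0.7]
foot mid [78.   0.4] up mid [48.6  0.4]
hole rim 137 164 [2.3 0.7]
w13 tip cap px 320.2 142.7 40 ->dowel rel [53.3  1.4]
foot end [1.8 0.7]
foot mid [78.1  1.3] up mid [48.8  0.5]
hole rim 137 164 [2.5 0.7]
turn [ 0. -0.  0.] shift [ 0.3  0.8 23.2] | t 18.65 at [537.8  24.7  61.1] yaw 66.4 gap 23.2 F [-0.5 -0.4 -3.5] q [ 0.05  0.69 -0.22  1.95  0.28  0.52 -0.78]
```

```bash
python3 -m handwheel '[[[0,0,0,-0.1,0.7,0,-1],[0,0,0,-0.1,0.7,4,-1],[0,0,0,-0.1,0.7,8,-1],[0,0,0,-0.1,0.7,11,-1],[0,0,0,-0.1,0.7,11,-1]]]' | egrep 'pos|force'
python3 -m handwheel '[[[0,0,0,0,0,4,-1],[0,0,0,0,0,8,-1],[0,0,0,0,0,8,-1]]]' | egrep 'pos|force'
```

```text
eef_pos: [0.538, 0.0242, 0.0497]
wrist_force: [0.3, -0.1, -1.6]
gripper_force: 59.6
eef_pos: [0.538, 0.0241, 0.0417]
wrist_force: [0.2, -0.2, -2.3]
gripper_force: 59.6
```

```bash
python3 -m handwheel '[[[0,0,0,0,0,2,-1],[0,0,0,0,0,3.5,-1],[0,0,0,0,0,3.5,-1]]]' | egrep 'pos|force'
python3 -m handwheel '[[[0,0,0,0,0,1,-1],[0,0,0,0,0,1,-1]]]' | egrep 'pos|force'
```

```text
eef_pos: [0.5382, 0.0242, 0.0385]
wrist_force: [-0.7, 0.6, -3.7]
gripper_force: 59.8
eef_pos: [0.5385, 0.0242, 0.0379]
wrist_force: [0.0, -0.0, 0.3]
gripper_force: 59.9
```

Contact comes at exactly the expected seated height (0.0379). Now press.

```bash
python3 -m handwheel '[[[0,0,0,0,0,1,-1],[0,0,0,0,0,1,-1]]]' | egrep 'pos|force'
python3 -m handwheel '[[[0,0,0,0,0,1,-1],[0,0,0,0,0,1,-1]]]' | egrep 'pos|force'
```

```text
eef_pos: [0.5384, 0.0242, 0.0378]
wrist_force: [-2.8, 0.0, 9.7]
gripper_force: 61.6
eef_pos: [0.5385, 0.0242, 0.0378]
wrist_force: [-5.6, -0.6, 19.3]
gripper_force: 62.8
```

```bash
python3 -m handwheel '[[[0,0,0,0,0,0,-1],[0,0,0,0,0,0,-1],[0,0,0,0,0,0,-1],[0,0,0,0,0,0,-1],[0,0,0,0,0,0,-1]]]'
python3 - <<'E'
from h import *
snap('wrist','w14'); im,c=load('w14'); s=arm.get_state();R=np.array(s['tool_rot']); p=np.array(s['eef_pos'])
rel=lambda u,v,z:np.round((R.T@(plane(c,u,v,z,True)-p)*1e3)[:2],1)
h=cv2.cvtColor(im,cv2.COLOR_RGB2HSV); b=blue('w14'); col=h[:,319]
fe=next(v for v in range(60,130) if 100<col[v,0]<120 and col[v,1]>130); print('foot end',rel(319,fe-.5,.008)-[88,0])
for v in (fe+6,160):
    r=np.nonzero(b[v,180:460])[0]+180; print(v,rel((r.min()+r.max())/2,v,.008 if v<150 else .054))
dk=[v for v in range(128,170) if col[v,2]<150 or col[v,1]<100]; print('hole',dk[0],dk[-1],(rel(319,dk[0],.054)+rel(319,dk[-1],.054))/2-[51,0])
go(.5385,.0242,.0378)
E
```

```text
t: 21.4
eef_pos: [0.5385, 0.0242, 0.0378]
tool_rot: [[0.4, 0.916, 0.001], [0.916, -0.4, -0.001], [-0.0, 0.001, -1.0]]
wrist_force: [-4.3, -1.0, 19.7]
finger_gap: 0.0231
gripper_force: 62.8
foot end [2.5 0.8]
87 [86.4  0.8]
160 [48.8  0.3]
hole 137 164 [2.5 0.8]
turn [0 0 0] shift [0. 0. 0.] | t 21.45 at [538.5  24.2  37.8] yaw 66.4 gap 23.2 F [-3.6  0.2 19.7] q [ 0.03  0.73 -0.2   1.96  0.29  0.47 -0.79]
```

Centres agree to within 0.5 mm, the half is seated at the expected height, and the press holds steady at about 20 N.

```bash
python3 -c "
from cell import arm
print(arm.close_job())"
```

```text
the job is handed in; nothing more can be done
None
```

I handed the job in with the burnisher in the blue lower half's trough, the upper half fully home on both dowels, and the gripper still pressing with about 20 N; the judge's verdict was not shown.

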